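Pack out a setting block in a short-stroke clamping fixture and hold the jaw shut

TASK

The steel block in the clamping fixture is too far from the spring-back jaw for its short stroke: take shim plates from the wooden rack and stand them on edge, rounded corners up and side by side, in the gap between block and jaw, until there is no room for another. Then press the round push button behind the jaw so that the jaw squeezes shims and block firmly against the end stop, and finish while still pressing it, so that the job can be locked. Leave the spare shims standing in the rack and do not disturb the pen, beaker and parts box nearby.

Things in the scene. Friction and masses are not known exactly. Their poses are not given: they have to be found in the camera images.
- fixture: Clamping fixture, fixed on the bench: aluminium plate 194 x 80 x 12 mm. Origin on the bench, on its centre line, 61 mm in front of the plate's push-button end. +x is the clamping direction: push button, housing (dark steel, x -53 to -33 mm, 50 mm high over the bench), jaw, gap, block, end stop; z up. It may stand left or right of the rack.
- plate_top (a point): Point on the base plate's top surface, 20 mm along +x from the fixture's origin, on the centre line; axes as the fixture's. Shims stand on this surface.
- jaw_face (a point): Centre of the jaw's clamping face (44 mm wide in y, its top 32 mm above the plate); the face looks along the fixture's +x. Point is 16 mm above the plate. Moves with the jaw.
- push_disc (a point): Centre of the outer (-x) flat face of the black round push button, 34 mm in diameter and 10 mm thick, its centre 32 mm above the bench, 65 mm behind the jaw face, nothing behind or below it. Pressing it along the fixture's +x drives the jaw. Moves with the jaw.
- jaw (a joint): Jaw travel in m: 0 backed off (as at the start), grows along the fixture's +x, hard end at 0.014. A return spring gives 2 N at the start, 5 N at the end, and backs the jaw off when let go. A firm push of 15 to 20 N is right; if the jaw reaches the end of its stroke without gripping the stack, a shim is missing.
- stop_face (a point): Centre of the end stop's face, which looks back along the fixture's -x, 16 mm above the plate; axes as the fixture's. The stop (dark steel, 44 mm wide, 30 mm high) is bolted to the plate; its place along the plate differs from start to start.
- block_center (a point): Centre of the ground steel setting block, 60 mm long (its y, lying along the clamping direction), 40 mm wide (its x) and 32 mm high, about 0.6 kg, loose, standing on the base plate within about 1 mm of the end stop. Gap between block and jaw face at the start: 25 to 40 mm.
- shim_0_center (a point): Centre (half-way up) of a bare aluminium shim plate standing in the rack: 10 mm thick (x), 56 mm wide (y), 36 mm tall (z), 0.06 kg; foot bevelled to 8 mm, top corners rounded 6 mm. Take it from above by its two upright ends (gripping along y): they stand 24 mm out of the rack, and in the gap they stick out 6 to 8 mm on either side past block and jaw. Four are alike; two or three are needed.
- shim_1_center (a point): Centre (half-way up) of a bare aluminium shim plate standing in the rack, like shim_0.
- shim_2_center (a point): Centre (half-way up) of a bare aluminium shim plate standing in the rack, like shim_0.
- shim_3_center (a point): Centre (half-way up) of a bare aluminium shim plate standing in the rack, like shim_0.
- rack: Wooden shim rack, fixed, 134 (x) x 80 (y) x 18 mm high, with four slots across it, 32 mm apart along x, each 12 x 58 mm and 12 mm deep (slot floor 6 mm above the bench), one shim standing in each. Origin at the centre of its underside.
- marker: Bystander: black marker pen, 147 mm long, 10 mm thick, lying between fixture and rack; origin at its middle, on the bench.
- beaker: Bystander: glass beaker, 72 mm across, 95 mm tall, at the back; origin at the centre of its underside.
- parts_box: Bystander: clear compartment box, 135 x 214 x 48 mm, at the left; origin at the centre of its underside.
Things that resemble listed ones, but are neither listed nor needed, are in the scene too. Leave any pink or turquoise look-alike of the part that bears shim_3_center alone.

How it is judged:
By the outcome, as a careful person would: the job done as asked, in the order asked, and still so for the second after the job is handed in, while the arm keeps its last pose, push and grip.
It also fails if it takes over 72 s, if anything falls off the work surface, if the arm or the gripper's body presses on something with over 40 N, if the wrist force passes 120 N, or if a joint passes its speed limit or range.

ROBOT

A 6-joint arm with a two-finger parallel gripper is mounted at the origin on a cart in front of the work surface, level with it; the furniture and walls round the work are solid. World frame = base frame: x ahead of the robot, y to its left, z up, the work surface at z = 0. Lengths are in m, angles in rad, forces in N, time in s.
With the tool pointing down it reaches from about 0.275 to 0.85 m from the base axis. Payload 19 kg.
Tool frame: the origin (TCP) lies at the very end of the fingers, on their centre line; the grasp point (between the pads) lies r.pinch_z behind it (r.pinch_z is the distance from the TCP to the grasp point, in m); z points along the fingers, y is the line along which they close (so a half turn about z gives the same grasp; the last joint's range is limited). The gripper opens to 85 mm and grips with 20 to 120 N. Pads are 22 mm wide; open, the fingers measure 114 mm over their backs; the gripper's body (76 mm by 85 mm) begins 54 mm behind the grasp point. The pads swing forward as they close: fully open they stand 13 mm farther back than shut.
Start: joints at [0.985, 0.15, 1.437, -0, 1.554, -0.134], TCP at [0.251, 0.517, 0.231] pointing down, gripper open.
Joint ranges: [-2.8, 2.8], [-0.68, 2.1], [0.12, 2.68], [-1.39, 4.53], [0.16, 2.79], [-2.81, 2.81]. Speed limits (rad/s): [1.89, 1.89, 2.22, 3.01, 3.01, 3.01].

INTERFACE

Orientations are given as a unit quaternion [w, x, y, z].
In Python, from rig import r, vision, workorder gives the robot as it stands.
- The arm moves only by the tool drive_tool, never from a script. Its argument "moves" is text: rows parted by semicolons, each of 6 numbers parted by spaces: the shift along the world's x, y, z in m, then the turn, a rotation vector about the world's x, y, z in degrees. In form: x y z ax ay az; .... A call has 1 to 12 rows; each row is the pose to reach, as a shift and turn from the pose commanded when the call began; what a row does not reach only later rows make up. A row lasts 1/8 s, in which the tool goes at most 62.5 mm and 10.7 degrees, less where a joint would pass 70% of its speed; a pose out of reach is approached as far as the arm can. A call with a gripper value outside its range is refused whole. "gripper" is the opening, from -1 (shut) to 1 (fully open), set as the call begins (left out, the last holds). The fingers move at their own pace and stop on an object; "newtons" is the grip in N (left out, the last holds). Time passes only in rows, so rows that repeat a pose let the fingers close. It gives the time, the measured TCP pose, the force, the opening and the grip force at its end, in the units of the state.
- r.state(): the state, without advancing time (a new reading comes with each control period).
- vision.get_image(name): name is "scene" or "top" or "wrist"; returns the picture (384x512x3 uint8, red, green, blue); there is no depth.
- vision.get_calibration(name): a dict with "fx", "fy", "cx", "cy" (pixels), "rvec" (rotation vector, rad) and "tvec" (3), from world to camera coordinates, as OpenCV has them. Camera axes: x right, y down, z forward; pixel columns grow to the right and rows downward; lengths in m; the calibration is good to about 2 mm. A picture is of the moment at which its call begins: read the wrist's pose just before it. get_calibration takes no time and is no camera call; for the wrist camera it gives the pose at the moment of the call.
- workorder.hand_in(): hands the job in; it is judged then, once.
The state is a dict: "clock": time; "q": joint angles; "joint_velocities": joint speeds; "tau": joint torques, N m; "ee_pos": TCP position; "tool_rot": TCP orientation; "ft_force": force on the tool from outside, world axes, zero at the start; "ft_torque": the same for the moment, N m; "finger_gap": opening from 0.0 (shut) to 1.0 (fully open); "finger_force": force on a finger pad.
Only numpy, scipy, OpenCV 4.12 (cv2) and the standard library are available. Lean on these libraries where they do the work, as an engineer would, in place of code of your own. Each camera call takes 0.05 s, during which the arm holds its last target. There are 200 camera calls.

## Working session

There is one attempt and no reset: what is moved stays moved. The work goes in short steps, Python scripts to look and compute and a tool call to move; the robot and the scene stay as the last step left them, time stands still between calls to the robot, and variables do not carry over. Pictures are saved under pics/ and viewed, at most 10 in all, crops included, and the job is handed in when it is done.

Besides the shell and the picture viewer there is one more tool, called after "Request:" as name(argument=value, ...), one argument or row to a line, values as JSON. drive_tool: Moves the arm, as the interface text tells. Its arguments: {"type":"object","properties":{"moves":{"type":"string"},"gripper":{"type":"number"},"newtons":{"type":"number"}},"required":["moves"]}

```bash
ls; mkdir -p pics; cat > h.py <<'E'
import numpy as np, cv2
from rig import r, vision, workorder
def cal(n):
    c=vision.get_calibration(n); K=np.array([[c['fx'],0,c['cx']],[0,c['fy'],c['cy']],[0,0,1.]])
    return K,np.array(c['rvec'],float).reshape(3),np.array(c['tvec'],float).reshape(3)
def ray(n,uv,c=None):
    K,rv,t=c or cal(n); R=cv2.Rodrigues(rv)[0]
    return -R.T@t, R.T@np.linalg.inv(K)@np.array([uv[0],uv[1],1.])
def onz(n,uv,z,c=None):
    o,d=ray(n,uv,c); return o+d*(z-o[2])/d[2]
def grab(n,f):
    c=cal(n); im=vision.get_image(n)[:,:,::-1].copy(); cv2.imwrite(f,im); return im,c
E
python3 - <<'E'
from h import *
a,_=grab('scene','pics/scene0.png'); b,_=grab('top','pics/top0.png')
cv2.imwrite('pics/top0b.png',cv2.resize(b,(800,600),interpolation=cv2.INTER_CUBIC))
s=r.state(); print(s['ee_pos'],s['tool_rot'],s['ft_force'],r.pinch_z)
for n in('scene','top'):
    o,d=ray(n,(256,192)); print(n,o,d)
E
```

```text
pics
[0.25096029 0.51712254 0.23075396] [-1.74204551e-04  2.23992059e-01  9.74590829e-01 -4.93968726e-04] [ 0.28858031  0.63950404 -0.29811017] 0.0187
scene [-0.44429229 -0.43097275  0.82272558] [ 0.73144971  0.36895174 -0.57366932]
top [0.41435752 0.06410249 1.24588438] [ 0.13158061 -0.00324666 -0.99149416]
```

View pics/top0b.png

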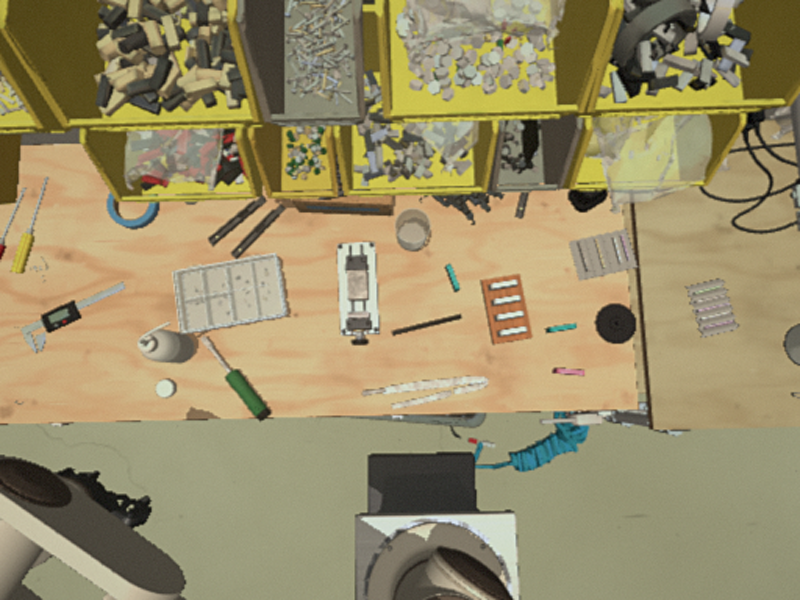

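View pics/scene0.png

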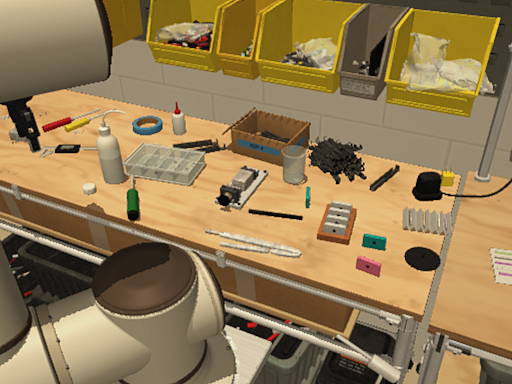

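The top view shows the fixture at about (357,290), with its button at (360,342) facing the robot. The rack is at (507,309) with four shims, the pen is at (427,324), and the pink and turquoise look-alikes lie loose.

```bash
python3 - <<'E'
from h import *
im=cv2.imread('pics/top0.png'); s=1.5625
P=lambda x,y,z: onz('top',(x/s,y/s),z).round(4)
hsv=cv2.cvtColor(im,cv2.COLOR_BGR2HSV)
for n,xy,z in [('button',(360,342),.032),('plate far',(357,242),.012),('plate near',(361,334),.012),('pen L',(393,332),.005),('pen R',(461,317),.005),('beaker',(413,230),.05)]: print(n,P(*xy,z))
# shims: bright unsaturated inside rack roi
x0,y0,x1,y1=[int(v/s) for v in (475,265,540,350)]
roi=hsv[y0:y1,x0:x1]
m=((roi[...,1]<60)&(roi[...,2]>130)).astype(np.uint8)
k,l,st,c=cv2.connectedComponentsWithStats(m)
for i in range(1,k):
    if st[i,4]>8: 
        u=c[i]+[x0,y0]; print('shim',st[i,4],onz('top',u,.042).round(4))
m=((roi[...,1]>135)&(roi[...,2]<200)).astype(np.uint8)
m=cv2.morphologyEx(m,cv2.MORPH_OPEN,np.ones((2,2)))
k,l,st,c=cv2.connectedComponentsWithStats(m); i=1+st[1:,4].argmax()
pts=np.argwhere(l==i)[:,::-1].astype(np.float32)+np.float32([x0,y0])
w=np.array([onz('top',p,.018)[:2] for p in pts],np.float32); print('rack',cv2.minAreaRect(w))
# fixture plate
x0,y0,x1,y1=[int(v/s) for v in (325,230,390,355)]
roi=hsv[y0:y1,x0:x1]
m=(roi[...,1]<50).astype(np.uint8)
k,l,st,c=cv2.connectedComponentsWithStats(m); i=1+st[1:,4].argmax()
pts=np.argwhere(l==i)[:,::-1].astype(np.float32)+np.float32([x0,y0])
w=np.array([onz('top',p,.012)[:2] for p in pts],np.float32); print('plate',cv2.minAreaRect(w))
K,rv,t=cal('wrist'); R=cv2.Rodrigues(rv)[0]; st=r.state()
print('wristcam pos',-R.T@t,'axes',R.round(3).tolist(),K[0,0])
from scipy.spatial.transform import Rotation as Ro
q=st['tool_rot'];T=Ro.from_quat([q[1],q[2],q[3],q[0]]).as_matrix();print('tool',T.round(3).tolist(),'cam in tool',T.T@(-R.T@t-st['ee_pos']))
E
```

```text
button [0.4923 0.143  0.032 ]
plate far [0.7032 0.1469 0.012 ]
plate near [0.5099 0.1419 0.012 ]
pen L [0.5129 0.0763 0.005 ]
pen R [ 0.5403 -0.065   0.005 ]
beaker [0.716  0.0299 0.05  ]
shim 54 [ 0.6022 -0.1482  0.042 ]
shim 56 [ 0.5707 -0.1535  0.042 ]
shim 54 [ 0.5392 -0.1581  0.042 ]
shim 62 [ 0.5068 -0.1618  0.042 ]
rack ((0.551364004611969, -0.15877918899059296), (0.1315479576587677, 0.07889967411756516), 7.968577861785889)
plate ((0.6012189984321594, 0.14739544689655304), (0.20356793701648712, 0.08013655245304108), 1.6591522693634033)
wristcam pos [0.1860212  0.54871509 0.37482538] axes [[0.436, 0.9, -0.001], [0.864, -0.418, 0.28], [0.252, -0.123, -0.96]] 315.1852240212823
tool [[-0.9, 0.437, -0.001], [0.437, 0.9, -0.001], [0.0, -0.001, -1.0]] cam in tool [ 7.22331752e-02 -8.00523965e-05 -1.44062866e-01]
```

Request:
drive_tool(
  moves="0.03 -0.05 0 0 0 9; 0.07 -0.09 0 0 0 18; 0.11 -0.14 0 0 0 28; 0.15 -0.19 0 0 0 28; 0.19 -0.23 0 0 0 28; 0.23 -0.28 -0.01 0 0 28; 0.27 -0.33 -0.02 0 0 28; 0.31 -0.37 -0.03 0 0 28; 0.31 -0.37 -0.03 0 0 28; 0.31 -0.37 -0.03 0 0 28; 0.31 -0.37 -0.03 0 0 28",
)

```text
clock: 1.48
ee_pos: [0.5604, 0.1483, 0.2016]
tool_rot: [0.0, -0.019, 1.0, 0.0]
ft_force: [-0.4, 0.5, -0.1]
finger_gap: 0.999
finger_force: 0.0
```

```bash
python3 - <<'E'
from h import *
import pickle
im,c=grab('wrist','pics/w1.png'); pickle.dump(c,open('w1.pkl','wb'))
cv2.imwrite('pics/w1b.png',cv2.resize(im,(800,600),interpolation=cv2.INTER_CUBIC)); print(r.state()['ee_pos'],r.state()['clock'])
E
```

```text
[0.5604783  0.14831672 0.20171804] 1.525
```

View pics/w1b.png

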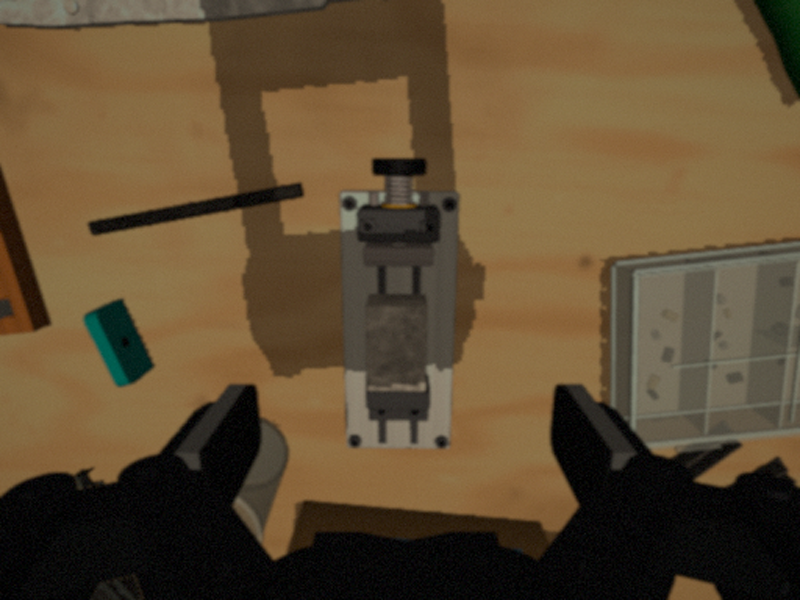

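The wrist view shows, from top down: button (400,165), housing (398,223), jaw (398,255), gap, block (397,340), stop (400,400). Image down is world +x. I'll enlarge it to read the edges.

```bash
python3 - <<'E'
from h import *
im=cv2.imread('pics/w1.png')
c=im[95:295,205:305]
c=cv2.resize(cv2.convertScaleAbs(c,alpha=1.8),None,fx=3,fy=3,interpolation=cv2.INTER_CUBIC)
cv2.imwrite('pics/w1c.png',np.hstack([c,cv2.convertScaleAbs(c,alpha=1.6)]))
g=cv2.cvtColor(im,cv2.COLOR_BGR2GRAY)
p=g[95:292,250:258].mean(1); print(dict(zip(range(95,292),p.round().astype(int).tolist())))
E
```

```text
{95: 117, 96: 115, 97: 115, 98: 116, 99: 114, 100: 102, 101: 67, 102: 27, 103: 19, 104: 20, 105: 19, 106: 19, 107: 16, 108: 19, 109: 16, 110: 15, 111: 22, 112: 46, 113: 76, 114: 92, 115: 85, 116: 83, 117: 91, 118: 84, 119: 80, 120: 87, 121: 87, 122: 82, 123: 87, 124: 85, 125: 73, 126: 81, 127: 90, 128: 84, 129: 86, 130: 94, 131: 96, 132: 85, 133: 59, 134: 43, 135: 47, 136: 52, 137: 54, 138: 54, 139: 52, 140: 55, 141: 54, 142: 55, 143: 54, 144: 52, 145: 51, 146: 51, 147: 51, 148: 47, 149: 34, 150: 27, 151: 27, 152: 26, 153: 26, 154: 29, 155: 42, 156: 49, 157: 49, 158: 46, 159: 54, 160: 58, 161: 60, 162: 59, 163: 58, 164: 57, 165: 58, 166: 57, 167: 54, 168: 54, 169: 55, 170: 60, 171: 69, 172: 73, 173: 75, 174: 74, 175: 74, 176: 74, 177: 74, 178: 75, 179: 73, 180: 73, 181: 75, 182: 74, 183: 74, 184: 74, 185: 75, 186: 73, 187: 67, 188: 52, 189: 40, 190: 41, 191: 42, 192: 47, 193: 48, 194: 51, 195: 55, 196: 66, 197: 73, 198: 74, 199: 73, 200: 70, 201: 70, 202: 68, 203: 65, 204: 64, 205: 66, 206: 66, 207: 67, 208: 67, 209: 68, 210: 66, 211: 64, 212: 63, 213: 62, 214: 62, 215: 64, 216: 62, 217: 62, 218: 62, 219: 62, 220: 61, 221: 60, 222: 59, 223: 59, 224: 58, 225: 57, 226: 57, 227: 58, 228: 59, 229: 56, 230: 55, 231: 55, 232: 54, 233: 56, 234: 55, 235: 57, 236: 57, 237: 58, 238: 58, 239: 62, 240: 64, 241: 63, 242: 64, 243: 62, 244: 66, 245: 82, 246: 103, 247: 108, 248: 104, 249: 92, 250: 69, 251: 50, 252: 48, 253: 47, 254: 47, 255: 48, 256: 50, 257: 48, 258: 47, 259: 48, 260: 47, 261: 45, 262: 44, 263: 46, 264: 47, 265: 47, 266: 48, 267: 51, 268: 71, 269: 102, 270: 122, 271: 130, 272: 129, 273: 128, 274: 129, 275: 128, 276: 127, 277: 128, 278: 128, 279: 126, 280: 128, 281: 127, 282: 126, 283: 127, 284: 126, 285: 123, 286: 117, 287: 109, 288: 107, 289: 108, 290: 107, 291: 108}
```

View pics/w1c.png

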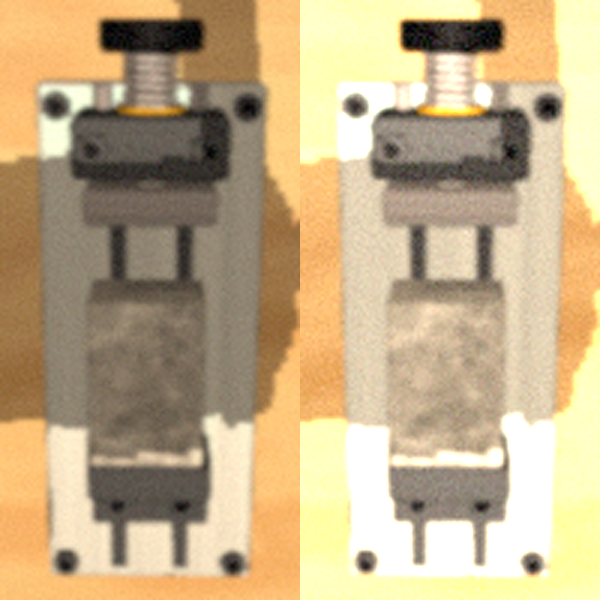

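```bash
python3 - <<'E'
from h import *
import pickle
c=pickle.load(open('w1.pkl','rb'))
im=cv2.imread('pics/w1.png')
Q=lambda n,u,v,z: print(n,onz('wrist',(u,v),z,c)[:2].round(4))
X=lambda x:205+x/3; Y=lambda y:95+y/3
Q('jaw edge',254,170.3,.044);Q('blk bot',254,187.7,.012);Q('blk top near',254,195.8,.044);Q('blk top far',254,249.9,.044)
Q('plate near L',X(37),Y(82),.012);Q('plate near R',X(265),Y(82),.012);Q('plate far L',X(50),Y(576),.012);Q('plate far R',X(250),Y(575),.012)
Q('jaw L',X(82),Y(222),.044);Q('jaw R',X(218),Y(222),.044);Q('blk L',X(88),Y(305),.044);Q('blk R',X(205),Y(305),.044)
Q('blk fL',X(88),Y(455),.044);Q('blk fR',X(203),Y(455),.044)
Q('stop fL',X(93),Y(520),.042);Q('stop fR',X(207),Y(520),.042);Q('button',X(151),Y(19),.049)
E
```

```text
jaw edge [0.5531 0.1435]
blk bot [0.5795 0.1438]
blk top near [0.5791 0.1443]
blk top far [0.6385 0.1464]
plate near L [0.5109 0.1036]
plate near R [0.5078 0.1821]
plate far L [0.7052 0.1091]
plate far R [0.7016 0.1895]
jaw L [0.5527 0.1223]
jaw R [0.5509 0.1665]
blk L [0.5808 0.1247]
blk R [0.5793 0.1637]
blk fL [0.6356 0.1256]
blk fR [0.634  0.1658]
stop fL [0.6621 0.1277]
stop fR [0.6605 0.1687]
button [0.4885 0.1425]
```

The gap is about 26 mm: the jaw edge is at x 0.553 and the block face at 0.579. So two shims fit. The fixture's yaw is about 2° and its centre line is at y≈0.145. Next I'll look at the rack.

Request:
drive_tool(
  moves="-0.002 -0.05 0 0 0 2; -0.004 -0.11 0 0 0 4; -0.006 -0.17 0 0 0 6; -0.008 -0.23 0 0 0 6; -0.01 -0.28 0 0 0 6; -0.01 -0.303 0 0 0 6; -0.01 -0.303 0 0 0 6; -0.01 -0.303 0 0 0 6",
)

```text
clock: 2.52
ee_pos: [0.5511, -0.1545, 0.2015]
tool_rot: [0.0, -0.071, 0.997, -0.0]
ft_force: [-0.8, 0.8, 0.7]
finger_gap: 1.002
finger_force: 0.0
```

```bash
python3 - <<'E'
from h import *
import pickle
im,c=grab('wrist','pics/w2.png'); pickle.dump(c,open('w2.pkl','wb'))
cv2.imwrite('pics/w2b.png',cv2.resize(im,(800,600),interpolation=cv2.INTER_CUBIC)); s=r.state();print(s['ee_pos'],s['tool_rot'])
hsv=cv2.cvtColor(im,cv2.COLOR_BGR2HSV)
m=((hsv[...,1]<70)&(hsv[...,2]>90)).astype(np.uint8); m[300:]=0
k,l,st,ce=cv2.connectedComponentsWithStats(m)
for i in range(1,k):
    if st[i,4]>100:
        pts=np.argwhere(l==i)[:,::-1].astype(np.float32)
        w=np.array([onz('wrist',p,.042,c)[:2] for p in pts],np.float32)
        print(ce[i].round(),st[i,4],[np.round(a,4) for a in cv2.minAreaRect(w)])
E
```

```text
[ 0.55116025 -0.15436766  0.20152821] [ 1.95113479e-04 -7.14641973e-02  9.97443146e-01 -2.68910856e-05]
[459.  15.] 1190 [array([ 0.3843, -0.0034]), array([0.0105, 0.0882]), np.float64(12.8369)]
[452.  47.] 2109 [array([ 0.4105, -0.0028]), array([0.0149, 0.11  ]), np.float64(5.2927)]
[253. 130.] 588 [array([ 0.5064, -0.1663]), array([0.0093, 0.0533]), np.float64(8.2039)]
[487. 236.] 1998 [array([0.5819, 0.0945]), array([0.1496, 0.0252]), np.float64(1.6543)]
[ 63. 237.] 5866 [array([ 0.647 , -0.3473]), array([0.0788, 0.1149]), np.float64(11.7043)]
[509. 281.] 113 [array([0.6255, 0.1298]), array([0.0313, 0.0086]), np.float64(20.848)]
```

View pics/w2b.png

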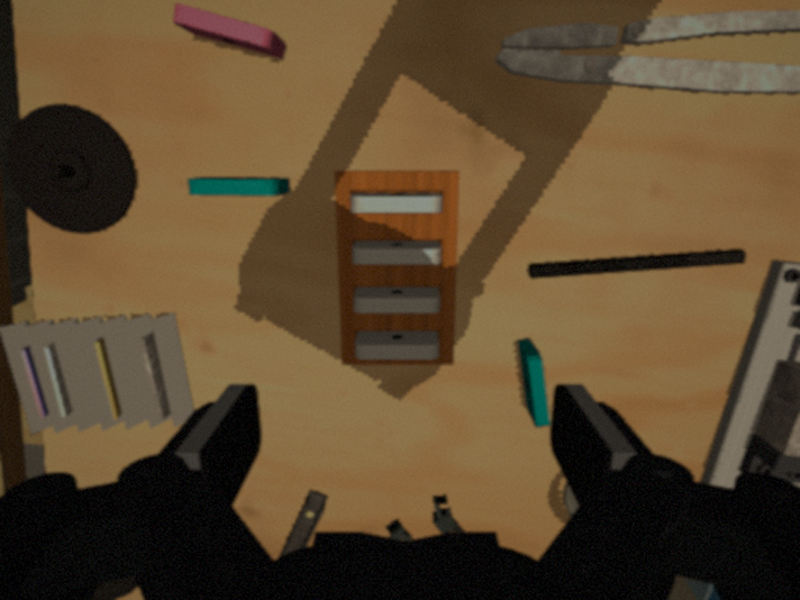

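The rack is at (397,267), with shim tops at (397,203), (397,258), (397,305) and (397,352).

```bash
python3 - <<'E'
from h import *
import pickle
c=pickle.load(open('w2.pkl','rb')); s=1.5625
im=cv2.imread('pics/w2.png')
for p in [(336,171),(459,171),(453,363),(343,363)]: print('rack',onz('wrist',(p[0]/s,p[1]/s),.018,c)[:2].round(4))
g=cv2.cvtColor(im,cv2.COLOR_BGR2GRAY).astype(float)
cr=cv2.resize(im[105:240,205:305],None,fx=4,fy=4,interpolation=cv2.INTER_CUBIC)
cv2.imwrite('pics/w2c.png',cv2.convertScaleAbs(cr,alpha=2))
r_=g[105:240,235:247].mean(1);d=np.diff(r_)
print([(105+i,int(d[i])) for i in range(len(d)) if abs(d[i])>8]); print('cx',c[0][0,2])
E
```

```text
rack [ 0.4938 -0.207 ]
rack [ 0.4825 -0.1287]
rack [ 0.6145 -0.1099]
rack [ 0.6258 -0.1881]
[(108, -15), (120, -8), (121, -8), (124, 29), (125, 37), (126, 15), (134, -14), (135, -29), (136, -15), (141, -14), (142, -13), (158, 10), (159, 9), (168, -14), (169, -9), (190, 12), (199, -12), (200, -11), (220, 12), (229, -14), (230, -9), (232, 10), (233, 9)]
cx 259.1935062721419
```

View pics/w2c.png

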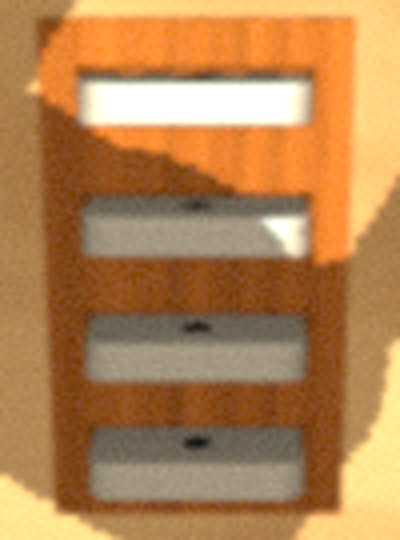

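Request:
drive_tool(
  moves="-0.02 -0.005 -0.03 0 0 0; -0.044 -0.01 -0.07 0 0 0; -0.044 -0.01 -0.12 0 0 0; -0.044 -0.01 -0.15 0 0 0; -0.044 -0.01 -0.16 0 0 0; -0.044 -0.01 -0.16 0 0 0; -0.044 -0.01 -0.16 0 0 0",
  gripper=1,
  newtons=20,
)

```text
clock: 3.45
ee_pos: [0.5078, -0.1658, 0.0427]
tool_rot: [0.001, -0.071, 0.997, -0.001]
ft_force: [-0.1, 0.9, 0.6]
finger_gap: 1.0
finger_force: 0.0
```

```bash
python3 - <<'E'
from h import *
s=r.state();print(s['ee_pos'],s['ft_force'])
im,c=grab('wrist','pics/w3.png'); cv2.imwrite('pics/w3b.png',cv2.convertScaleAbs(im,alpha=2.2))
E
```

```text
[ 0.50782297 -0.16578864  0.04267529] [-0.10867633  0.94541655  0.58153595]
```

View pics/w3b.png

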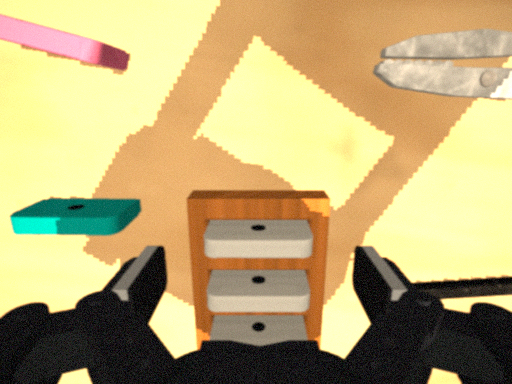

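```bash
python3 - <<'E'
from h import *
K,rv,t=cal('wrist')
for p in [(.5078,-.1658,.0427),(.5078,-.1658,.056),(.5067,-.1643,.042),(.5384,-.16,.042),(.5067-.0495*.0,-.1643,.018)]:
    print(p,cv2.projectPoints(np.array([p]),rv,t,K,None)[0].ravel().round(1))
for uv in [(258,228),(258,280),(258,327)]: print(onz('wrist',uv,.042).round(4))
for uv in [(189,192),(327,192)]: print(onz('wrist',uv,.018).round(4))
E
```

```text
(0.5078, -0.1658, 0.0427) [258.1 250.9]
(0.5078, -0.1658, 0.056) [258. 264.]
(0.5067, -0.1643, 0.042) [261.4 248.7]
(0.5384, -0.16, 0.042) [260.8 303.3]
(0.5067, -0.1643, 0.018) [261.2 229.9]
[ 0.4958 -0.1676  0.042 ]
[ 0.5247 -0.1635  0.042 ]
[ 0.5535 -0.1594  0.042 ]
[ 0.4899 -0.2073  0.018 ]
[ 0.4789 -0.1313  0.018 ]
```

The bright bands are the shim tops (rows 237–255) and the hole is in the near face. The tool is centred in y, and the shim sits about 2.5 mm nearer in x.

Request:
drive_tool(
  moves="-0.0025 0 -0.01 0 0 0; -0.0025 0 -0.02 0 0 0; -0.0025 0 -0.027 0 0 0; -0.0025 0 -0.027 0 0 0; -0.0025 0 -0.027 0 0 0",
)

```text
clock: 4.12
ee_pos: [0.5047, -0.1658, 0.0144]
tool_rot: [0.0, -0.071, 0.997, -0.0]
ft_force: [0.1, 1.1, -0.9]
finger_gap: 1.0
finger_force: 0.0
```

Request:
drive_tool(
  moves="0 0 0 0 0 0; 0 0 0 0 0 0; 0 0 0 0 0 0; 0 0 0 0 0 0; 0 0 0 0 0 0; 0 0 0 0 0 0; 0 0 0 0 0 0",
  gripper=-1,
  newtons=30,
)

```text
clock: 5.0
ee_pos: [0.5048, -0.1659, 0.0147]
tool_rot: [0.0, -0.071, 0.997, -0.0]
ft_force: [-0.3, -1.5, 6.1]
finger_gap: 0.647
finger_force: 32.2
```

Request:
drive_tool(
  moves="0 0 0.015 0 0 0; 0 0 0.04 0 0 0; 0.01 0.03 0.08 0 0 -1; 0.02 0.08 0.09 0 0 -3; 0.035 0.13 0.09 0 0 -5; 0.05 0.18 0.09 0 0 -6; 0.06 0.23 0.09 0 0 -6.2; 0.067 0.28 0.09 0 0 -6.2; 0.067 0.31 0.09 0 0 -6.2; 0.067 0.31 0.09 0 0 -6.2; 0.067 0.31 0.09 0 0 -6.2; 0.067 0.31 0.09 0 0 -6.2",
)

```text
clock: 6.5
ee_pos: [0.5716, 0.1433, 0.1044]
tool_rot: [-0.0, -0.016, 1.0, -0.0]
ft_force: [-0.4, -0.8, -0.0]
finger_gap: 0.644
finger_force: 33.9
```

```bash
python3 - <<'E'
from h import *
s=r.state();print(s['ee_pos'],s['ft_force'])
im,c=grab('wrist','pics/w4.png'); cv2.imwrite('pics/w4b.png',cv2.convertScaleAbs(im,alpha=2.2))
K,rv,t=c
for p in [(.553,.1444,.044),(.5793,.1444,.044),(.5793,.1444,.012),(.5095,.1429,.012)]: print(p,cv2.projectPoints(np.array([p]),rv,t,K,None)[0].ravel().round(1))
e=s['ee_pos']; zt=e[2]+.042-.0147
for d in(-.005,.005): print('shim top edge',cv2.projectPoints(np.array([[e[0]+d,e[1],zt]]),rv,t,K,None)[0].ravel().round(1))
E
```

```text
[0.57156305 0.14333056 0.1043514 ] [-0.40492329 -0.8201744  -0.03509474]
(0.553, 0.1444, 0.044) [261.  184.7]
(0.5793, 0.1444, 0.044) [259.7 221.4]
(0.5793, 0.1444, 0.012) [259.6 206.6]
(0.5095, 0.1429, 0.012) [260.7 115.8]
shim top edge [258.4 269.8]
shim top edge [257.6 290.8]
```

View pics/w4b.png

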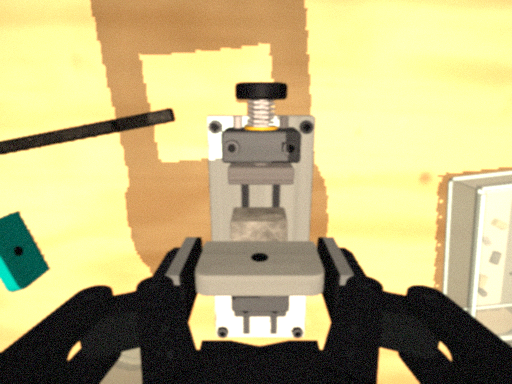

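The shim is held level and centred on the fixture (column 260). The jaw edge is at row 183 and the block foot at row 208, as predicted, so I'll lower it.

Request:
drive_tool(
  moves="0.001 0 -0.025 0 0 0; 0.001 0 -0.04 0 0 0; 0.001 0 -0.05 0 0 0; 0.001 0 -0.06 0 0 0; 0.001 0 -0.07 0 0 0; 0.001 0 -0.078 0 0 0; 0.001 0 -0.082 0 0 0; 0.001 0 -0.082 0 0 0; 0.001 0 -0.082 0 0 0",
)

```text
clock: 7.68
ee_pos: [0.5727, 0.1443, 0.0225]
tool_rot: [0.0, -0.017, 1.0, -0.0]
ft_force: [0.1, 0.2, -0.9]
finger_gap: 0.644
finger_force: 35.6
```

Request:
drive_tool(
  moves="0 0 -0.001 0 0 0; 0 0 -0.0015 0 0 0; 0 0 -0.002 0 0 0; 0 0 -0.002 0 0 0",
)

```text
clock: 8.18
ee_pos: [0.5725, 0.1443, 0.0203]
tool_rot: [0.0, -0.017, 1.0, -0.0]
ft_force: [-0.2, -0.1, -1.4]
finger_gap: 0.648
finger_force: 35.6
```

Request:
drive_tool(
  moves="0 0 -0.0005 0 0 0; 0 0 -0.001 0 0 0; 0 0 -0.001 0 0 0",
)

```text
clock: 8.55
ee_pos: [0.5726, 0.1443, 0.0196]
tool_rot: [0.0, -0.017, 1.0, -0.0]
ft_force: [-1.7, -0.6, 4.5]
finger_gap: 0.649
finger_force: 36.1
```

Request:
drive_tool(
  moves="0 0 0 0 0 0; 0 0 0 0 0 0; 0 0 0 0 0 0; 0 0 0 0 0 0",
  gripper=1,
)

```text
clock: 9.05
ee_pos: [0.5725, 0.1443, 0.0192]
tool_rot: [-0.0, -0.017, 1.0, -0.0]
ft_force: [-0.2, -0.6, -0.4]
finger_gap: 0.999
finger_force: 0.0
```

Request:
drive_tool(
  moves="0 0 0.02 0 0 0; 0 0 0.05 0 0 0; 0 0 0.08 0 0 0; 0 0 0.09 0 0 0; 0 0 0.09 0 0 0; 0 0 0.09 0 0 0",
)

```text
clock: 9.8
ee_pos: [0.572, 0.1442, 0.1079]
tool_rot: [-0.001, -0.017, 1.0, -0.0]
ft_force: [0.5, 0.7, -0.4]
finger_gap: 0.996
finger_force: 0.0
```

```bash
python3 - <<'E'
from h import *
s=r.state();print(s['ee_pos'],s['ft_force'])
im,c=grab('wrist','pics/w5.png')
g=cv2.convertScaleAbs(im[60:360,150:370],alpha=2.2); cv2.imwrite('pics/w5b.png',cv2.resize(g,None,fx=2,fy=2,interpolation=cv2.INTER_CUBIC))
K,rv,t=c
for p in [(.553,.1444,.044),(.567,.1447,.048),(.577,.1447,.048),(.5793,.1444,.044)]: print(p,cv2.projectPoints(np.array([p]),rv,t,K,None)[0].ravel().round(1))
E
```

```text
[0.57202304 0.14420164 0.1079261 ] [ 0.45320053  0.74187205 -0.42032967]
(0.553, 0.1444, 0.044) [259.7 182.8]
(0.567, 0.1447, 0.048) [259.5 204.2]
(0.577, 0.1447, 0.048) [259. 218.]
(0.5793, 0.1444, 0.044) [258.4 219. ]
```

View pics/w5b.png

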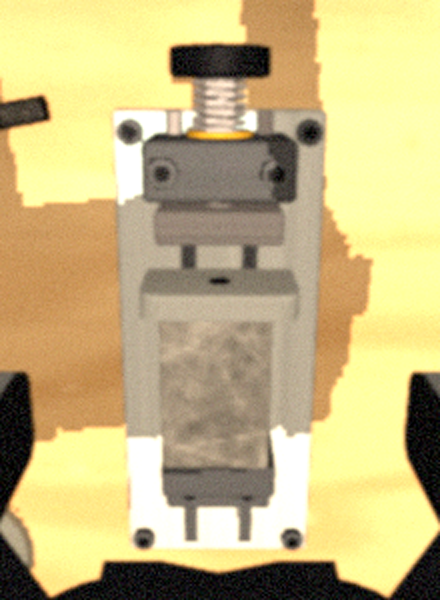

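Shim 1 stands upright against the block (top rows 206–220), leaving about 16 mm to the jaw. Now the second.

Request:
drive_tool(
  moves="-0.005 -0.05 0 0 0 1; -0.01 -0.11 0 0 0 3; -0.02 -0.17 0 0 0 5; -0.03 -0.23 0 0 0 6.2; -0.0355 -0.28 0 0 0 6.2; -0.0355 -0.305 0 0 0 6.2; -0.0355 -0.305 -0.02 0 0 6.2; -0.0355 -0.305 -0.05 0 0 6.2; -0.0355 -0.305 -0.06 0 0 6.2; -0.0355 -0.305 -0.06 0 0 6.2; -0.0355 -0.305 -0.06 0 0 6.2",
)

```text
clock: 11.22
ee_pos: [0.5375, -0.1608, 0.0502]
tool_rot: [0.0, -0.071, 0.997, -0.0]
ft_force: [0.0, 0.6, 0.9]
finger_gap: 1.0
finger_force: 0.0
```

```bash
python3 - <<'E'
from h import *
s=r.state();print(s['ee_pos'],s['ft_force'])
im,c=grab('wrist','pics/w6.png'); K,rv,t=c
for p in [(.5317,-.1617,.042),(.5417,-.1603,.042)]: print(cv2.projectPoints(np.array([p]),rv,t,K,None)[0].ravel().round(1))
g=cv2.cvtColor(im,cv2.COLOR_BGR2GRAY).astype(float)
p=g[130:300,236:250].mean(1); print([(130+2*i,int(v)) for i,v in enumerate(p[::2])])
q=g[240:248,150:360].mean(0);print([(150+5*i,int(v)) for i,v in enumerate(q[::5])])
E
```

```text
[ 0.53750722 -0.16083425  0.05017865] [0.0030024  0.6342704  0.89475096]
[258.  233.3]
[258.  250.9]
[(130, 142), (132, 142), (134, 142), (136, 142), (138, 128), (140, 54), (142, 64), (144, 101), (146, 102), (148, 101), (150, 101), (152, 101), (154, 101), (156, 101), (158, 101), (160, 101), (162, 95), (164, 56), (166, 57), (168, 59), (170, 59), (172, 59), (174, 58), (176, 57), (178, 57), (180, 57), (182, 43), (184, 41), (186, 52), (188, 55), (190, 56), (192, 56), (194, 56), (196, 56), (198, 56), (200, 56), (202, 56), (204, 55), (206, 55), (208, 56), (210, 56), (212, 55), (214, 56), (216, 54), (218, 55), (220, 63), (222, 62), (224, 64), (226, 65), (228, 65), (230, 64), (232, 65), (234, 68), (236, 73), (238, 92), (240, 97), (242, 95), (244, 94), (246, 95), (248, 95), (250, 95), (252, 94), (254, 71), (256, 53), (258, 55), (260, 54), (262, 54), (264, 53), (266, 56), (268, 62), (270, 62), (272, 61), (274, 64), (276, 65), (278, 64), (280, 65), (282, 65), (284, 67), (286, 68), (288, 67), (290, 75), (292, 93), (294, 95), (296, 93), (298, 93)]
[(150, 75), (155, 75), (160, 66), (165, 85), (170, 86), (175, 86), (180, 85), (185, 86), (190, 81), (195, 55), (200, 50), (205, 64), (210, 89), (215, 93), (220, 95), (225, 95), (230, 95), (235, 95), (240, 95), (245, 95), (250, 96), (255, 96), (260, 95), (265, 95), (270, 95), (275, 96), (280, 95), (285, 95), (290, 95), (295, 95), (300, 93), (305, 85), (310, 55), (315, 57), (320, 57), (325, 84), (330, 84), (335, 84), (340, 84), (345, 86), (350, 121), (355, 127)]
```

Request:
drive_tool(
  moves="0.001 0 -0.015 0 0 0; 0.001 0 -0.028 0 0 0; 0.001 0 -0.0345 0 0 0; 0.001 0 -0.0345 0 0 0; 0.001 0 -0.0345 0 0 0",
)

```text
clock: 11.9
ee_pos: [0.5382, -0.1608, 0.015]
tool_rot: [0.0, -0.071, 0.997, -0.0]
ft_force: [1.1, 0.0, 0.4]
finger_gap: 0.996
finger_force: 0.0
```

Request:
drive_tool(
  moves="0 0 0 0 0 0; 0 0 0 0 0 0; 0 0 0 0 0 0; 0 0 0 0 0 0; 0 0 0 0 0 0; 0 0 0 0 0 0; 0 0 0 0 0 0",
  gripper=-1,
  newtons=30,
)

```text
clock: 12.78
ee_pos: [0.5384, -0.1611, 0.0152]
tool_rot: [0.0, -0.071, 0.997, -0.0]
ft_force: [0.3, -4.0, 5.6]
finger_gap: 0.652
finger_force: 32.4
```

Request:
drive_tool(
  moves="0 0 0.015 0 0 0; 0 0 0.04 0 0 0; 0.002 0.03 0.08 0 0 -1; 0.004 0.08 0.09 0 0 -3; 0.01 0.13 0.09 0 0 -5; 0.014 0.18 0.09 0 0 -6; 0.018 0.23 0.09 0 0 -6.2; 0.022 0.28 0.09 0 0 -6.2; 0.022 0.305 0.09 0 0 -6.2; 0.022 0.305 0.09 0 0 -6.2; 0.022 0.305 0.09 0 0 -6.2; 0.022 0.305 0.09 0 0 -6.2",
)

```text
clock: 14.28
ee_pos: [0.5601, 0.1434, 0.1048]
tool_rot: [-0.0, -0.016, 1.0, -0.0]
ft_force: [0.0, -0.5, -0.3]
finger_gap: 0.644
finger_force: 34.1
```

```bash
python3 - <<'E'
from h import *
s=r.state();print(s['ee_pos'],s['ft_force'])
im,c=grab('wrist','pics/w7.png'); K,rv,t=c
e=s['ee_pos']; zt=e[2]+.042-.0152
for d in(-.005,.005): print('shim top edge',cv2.projectPoints(np.array([[e[0]+d,e[1],zt]]),rv,t,K,None)[0].ravel().round(1))
g=cv2.cvtColor(im,cv2.COLOR_BGR2GRAY).astype(float)
p=g[225:310,232:248].mean(1); print([(225+i,int(v)) for i,v in enumerate(p)])
q=g[280:286,180:340].mean(0);print([(180+3*i,int(v)) for i,v in enumerate(q[::3])])
E
```

```text
[0.56007088 0.1433895  0.1047695 ] [ 0.02584954 -0.50271559 -0.33017039]
shim top edge [258.4 269.2]
shim top edge [257.7 290.2]
[(225, 73), (226, 84), (227, 90), (228, 90), (229, 89), (230, 88), (231, 88), (232, 88), (233, 88), (234, 88), (235, 88), (236, 85), (237, 75), (238, 64), (239, 60), (240, 59), (241, 59), (242, 59), (243, 59), (244, 59), (245, 58), (246, 58), (247, 57), (248, 57), (249, 57), (250, 59), (251, 59), (252, 59), (253, 60), (254, 59), (255, 60), (256, 60), (257, 60), (258, 60), (259, 60), (260, 60), (261, 61), (262, 61), (263, 63), (264, 62), (265, 63), (266, 63), (267, 62), (268, 63), (269, 65), (270, 73), (271, 83), (272, 88), (273, 89), (274, 89), (275, 88), (276, 88), (277, 87), (278, 86), (279, 86), (280, 87), (281, 87), (282, 87), (283, 87), (284, 87), (285, 87), (286, 87), (287, 87), (288, 87), (289, 86), (290, 81), (291, 74), (292, 71), (293, 71), (294, 71), (295, 72), (296, 74), (297, 78), (298, 90), (299, 106), (300, 118), (301, 126), (302, 127), (303, 123), (304, 121), (305, 120), (306, 119), (307, 119), (308, 114), (309, 101)]
[(180, 29), (183, 11), (186, 6), (189, 5), (192, 9), (195, 34), (198, 76), (201, 82), (204, 84), (207, 83), (210, 87), (213, 87), (216, 87), (219, 87), (222, 87), (225, 87), (228, 88), (231, 86), (234, 86), (237, 86), (240, 88), (243, 87), (246, 87), (249, 87), (252, 88), (255, 87), (258, 87), (261, 87), (264, 88), (267, 87), (270, 88), (273, 88), (276, 88), (279, 88), (282, 88), (285, 88), (288, 87), (291, 88), (294, 87), (297, 87), (300, 87), (303, 88), (306, 87), (309, 87), (312, 84), (315, 82), (318, 81), (321, 70), (324, 20), (327, 5), (330, 4), (333, 4), (336, 11), (339, 39)]
```

Request:
drive_tool(
  moves="-0.001 0 -0.025 0 0 0; -0.001 0 -0.04 0 0 0; -0.001 0 -0.05 0 0 0; -0.001 0 -0.06 0 0 0; -0.001 0 -0.07 0 0 0; -0.001 0 -0.078 0 0 0; -0.001 0 -0.083 0 0 0; -0.001 0 -0.084 0 0 0; -0.001 0 -0.084 0 0 0",
)

```text
clock: 15.45
ee_pos: [0.5593, 0.1443, 0.0213]
tool_rot: [0.0, -0.017, 1.0, -0.0]
ft_force: [-1.9, -1.6, 5.8]
finger_gap: 0.645
finger_force: 35.9
```

Request:
drive_tool(
  moves="0 0 -0.0005 0 0 0; 0 0 -0.001 0 0 0; 0 0 -0.001 0 0 0; 0 0 -0.001 0 0 0",
)

```text
clock: 15.95
ee_pos: [0.5595, 0.1443, 0.0213]
tool_rot: [0.001, -0.017, 1.0, -0.0]
ft_force: [-7.5, -3.4, 20.4]
finger_gap: 0.647
finger_force: 37.4
```

Request:
drive_tool(
  moves="0 0 0.001 0 0 0; 0 0 0.001 0 0 0",
)

```text
clock: 16.2
ee_pos: [0.5593, 0.1443, 0.0212]
tool_rot: [0.0, -0.017, 1.0, -0.0]
ft_force: [-2.1, -1.2, 8.0]
finger_gap: 0.646
finger_force: 36.1
```

Request:
drive_tool(
  moves="0 0 0 0 0 0; 0 0 0 0 0 0; 0 0 0 0 0 0; 0 0 0 0 0 0",
  gripper=1,
)

```text
clock: 16.7
ee_pos: [0.559, 0.1443, 0.0207]
tool_rot: [-0.0, -0.017, 1.0, -0.0]
ft_force: [-0.5, 0.6, 0.3]
finger_gap: 1.002
finger_force: 0.0
```

Request:
drive_tool(
  moves="0 0 0.02 0 0 0; 0 0 0.05 0 0 0; 0 0 0.08 0 0 0; 0 0 0.09 0 0 0; 0 0 0.09 0 0 0; 0 0 0.09 0 0 0",
)

```text
clock: 17.45
ee_pos: [0.5585, 0.1442, 0.1095]
tool_rot: [-0.001, -0.017, 1.0, -0.0]
ft_force: [0.4, 0.1, 0.2]
finger_gap: 0.994
finger_force: 0.0
```

```bash
python3 - <<'E'
from h import *
s=r.state();print(s['ee_pos'],s['ft_force'])
im,c=grab('wrist','pics/w8.png')
g=cv2.convertScaleAbs(im[60:360,150:370],alpha=2.2); cv2.imwrite('pics/w8b.png',cv2.resize(g,None,fx=2,fy=2,interpolation=cv2.INTER_CUBIC))
for n,v,z in [('btn',60,.049)]: pass
E
```

```text
[0.55853527 0.14421229 0.1094764 ] [0.36547109 0.06179244 0.1571579 ]
```

View pics/w8b.png

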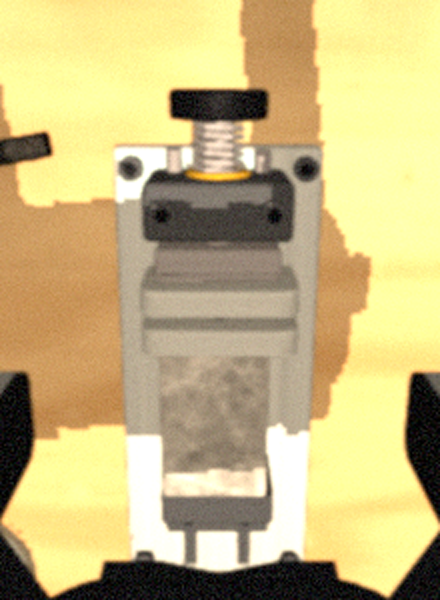

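Both shims stand upright side by side with tops level (rows 290–317 and 328–355 in the crop). About 6 mm is left, so there is no room for a third. Next I'll shut the gripper and come down behind the button.

Request:
drive_tool(
  moves="-0.03 0 0.01 0 0 0; -0.07 -0.001 0.01 0 0 0; -0.108 -0.002 0.01 0 0 0; -0.108 -0.002 0.01 0 0 0; -0.108 -0.002 0 0 0 0; -0.108 -0.002 -0.04 0 0 0; -0.108 -0.002 -0.08 0 0 0; -0.108 -0.002 -0.095 0 0 0; -0.108 -0.002 -0.095 0 0 0; -0.108 -0.002 -0.095 0 0 0",
  gripper=-1,
)

```text
clock: 18.75
ee_pos: [0.452, 0.1424, 0.0169]
tool_rot: [0.001, -0.017, 1.0, 0.0]
ft_force: [0.5, 0.2, -0.7]
finger_gap: 0.0
finger_force: 0.0
```

Request:
drive_tool(
  moves="0.01 0 -0.002 0 0 0; 0.018 0.0005 -0.002 0 0 0; 0.022 0.0007 -0.002 0 0 0; 0.025 0.0008 -0.002 0 0 0; 0.027 0.001 -0.002 0 0 0; 0.027 0.001 -0.002 0 0 0",
)

```text
clock: 19.5
ee_pos: [0.4779, 0.1432, 0.0137]
tool_rot: [-0.0, -0.017, 1.0, -0.0]
ft_force: [-2.4, -0.9, 0.8]
finger_gap: -0.002
finger_force: 0.9
```

Request:
drive_tool(
  moves="0.001 0 0 0 0 0; 0.002 0 0 0 0 0; 0.003 0 0 0 0 0; 0.004 0 0 0 0 0; 0.004 0 0 0 0 0",
)

```text
clock: 20.12
ee_pos: [0.4821, 0.1433, 0.0137]
tool_rot: [0.0, -0.017, 1.0, 0.0]
ft_force: [-2.6, 1.5, -0.9]
finger_gap: 0.001
finger_force: 1.3
```

Request:
drive_tool(
  moves="0.001 0 0 0 0 0; 0.0015 0 0 0 0 0; 0.002 0 0 0 0 0; 0.0025 0 0 0 0 0; 0.0025 0 0 0 0 0",
)

```text
clock: 20.75
ee_pos: [0.484, 0.1434, 0.0137]
tool_rot: [-0.001, -0.017, 1.0, -0.0]
ft_force: [-9.5, 2.6, 3.5]
finger_gap: 0.001
finger_force: 4.4
```

Request:
drive_tool(
  moves="0.0004 0 0 0 0 0; 0.0007 0 0 0 0 0; 0.0007 0 0 0 0 0; 0.0007 0 0 0 0 0; 0.0007 0 0 0 0 0",
)

```text
clock: 21.38
ee_pos: [0.484, 0.1433, 0.0137]
tool_rot: [-0.001, -0.017, 1.0, -0.0]
ft_force: [-16.5, 2.9, 9.3]
finger_gap: -0.001
finger_force: 8.0
```

Request:
drive_tool(
  moves="0.0001 0 0 0 0 0; 0.0001 0 0 0 0 0; 0.0001 0 0 0 0 0; 0.0001 0 0 0 0 0",
)

```text
clock: 21.88
ee_pos: [0.484, 0.1433, 0.0137]
tool_rot: [-0.001, -0.017, 1.0, -0.0]
ft_force: [-17.4, 1.6, 10.9]
finger_gap: -0.0
finger_force: 8.5
```

```bash
python3 - <<'E'
from h import *
s=r.state();print(s['ee_pos'],s['ft_force'])
im,c=grab('wrist','pics/w9.png'); K,rv,t=c
for p in [(.559,.1444,.048),(.569,.1447,.048),(.579,.1447,.048),(.640,.147,.044)]: print(p,cv2.projectPoints(np.array([p]),rv,t,K,None)[0].ravel().round(1))
g=cv2.cvtColor(im,cv2.COLOR_BGR2GRAY).astype(float)
p=g[170:384,238:248].mean(1); print([(170+2*i,int(v)) for i,v in enumerate(p[::2])])
s=r.state();print(s['ft_force'])
E
```

```text
[0.48400467 0.1433421  0.01366551] [-17.40343506   1.5585015   10.92043282]
(0.559, 0.1444, 0.048) [254.9 431.3]
(0.569, 0.1447, 0.048) [254.9 447.2]
(0.579, 0.1447, 0.048) [254.3 462.5]
(0.64, 0.147, 0.044) [255.3 535.1]
[(170, 131), (172, 132), (174, 114), (176, 78), (178, 79), (180, 79), (182, 80), (184, 80), (186, 80), (188, 79), (190, 79), (192, 79), (194, 78), (196, 78), (198, 78), (200, 78), (202, 78), (204, 78), (206, 79), (208, 78), (210, 78), (212, 79), (214, 78), (216, 79), (218, 80), (220, 80), (222, 82), (224, 83), (226, 84), (228, 83), (230, 85), (232, 84), (234, 79), (236, 76), (238, 76), (240, 74), (242, 70), (244, 40), (246, 25), (248, 27), (250, 29), (252, 27), (254, 31), (256, 31), (258, 32), (260, 31), (262, 34), (264, 35), (266, 34), (268, 35), (270, 23), (272, 11), (274, 7), (276, 10), (278, 11), (280, 9), (282, 7), (284, 9), (286, 8), (288, 11), (290, 8), (292, 10), (294, 10), (296, 8), (298, 9), (300, 8), (302, 8), (304, 11), (306, 8), (308, 7), (310, 7), (312, 8), (314, 9), (316, 8), (318, 9), (320, 7), (322, 7), (324, 9), (326, 10), (328, 9), (330, 6), (332, 10), (334, 7), (336, 11), (338, 9), (340, 9), (342, 7), (344, 8), (346, 8), (348, 8), (350, 5), (352, 7), (354, 7), (356, 8), (358, 9), (360, 11), (362, 8), (364, 8), (366, 9), (368, 8), (370, 7), (372, 7), (374, 7), (376, 11), (378, 6), (380, 10), (382, 8)]
[-17.49523621   2.54190279   9.77528945]
```

The push is steady at about 17 N. The jaw moved about 6 mm and then stopped hard, which matches the 26 mm gap less 20 mm of shims.

```bash
python3 -c "
from rig import workorder
print(workorder.hand_in())"
```

```text
the job is handed in; nothing more can be done
None
```

I handed the job in with two shims standing side by side in the 26 mm gap, where the 6 mm left had no room for a third, and the button still pressed at about 17 N. The jaw stopped hard after about 6 mm of its 14 mm stroke. I took no picture of the clamped stack after pressing, so the grip is judged from force and travel only.

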